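Put the mixed-up canister lids right

ROBOT

A 7-joint arm with a two-finger parallel gripper is mounted at the origin on the work surface. World frame = base frame: x ahead of the robot, y to its left, z up, the work surface at z = 0. Lengths are in m, angles in rad, forces in N, time in s.
With the tool pointing down it reaches from about 0.425 to 1.025 m from the base axis. Payload 3.6 kg.
Tool frame: the origin (TCP) lies midway between the tips of the shut fingers; the grasp point (between the pads) lies 19 mm behind it (env.pinch_z is the distance from the TCP to the grasp point, in m); z points along the fingers, y is the line along which they close (so a half turn about z gives the same grasp; the last joint's range is limited). The gripper opens to 85 mm and grips with 20 to 120 N. Pads are 22 mm wide; open, the fingers measure 114 mm over their backs; the gripper's body (76 mm by 85 mm) begins 54 mm behind the grasp point. The pads swing forward as they close: fully open they stand 13 mm farther back than shut.
Start: joints at [-1.317, 0.591, 0.048, 1.609, -0.033, 0.943, -0.034], TCP at [0.247, 0.682, 0.231] pointing down, gripper open.
Joint ranges: [-2.69, 2.69], [-0.47, 2.24], [-1.27, 1.36], [0.19, 2.51], [-1.53, 4.68], [0.08, 2.07], [-3.09, 3.09]. Speed limits (rad/s): [2.57, 2.57, 3.14, 3.14, 3.14, 3.14, 3.14].

INTERFACE

Orientations are given as a unit quaternion [w, x, y, z].
In Python, from station import env, cams gives the robot as it stands. The module is installed in compiled form; this text tells all that it offers.
- The arm moves only by the tool jog_arm, never from a script. Its argument "increments" is a list of rows, each an object with "turn": the turn, a rotation vector about the tool's x, y, z each as a share of 6 degrees, from -1 to 1, a list of three; "slide": the shift along the tool's x, y, z each as a share of 0.05 m, from -1 to 1, a list of three; "gripper": the gripper command: -1 is fully open, 1 is shut, values between are in proportion. A call has 1 to 12 rows; each row shifts and turns the commanded pose from where the row before left it, along the tool's axes as they then stand; what a row does not reach is not made up. A row lasts 1/10 s, in which the tool goes at most 50 mm and 8.59 degrees, less where a joint would pass 70% of its speed; a pose out of reach is approached as far as the arm can. A call with a number of a shift or a turn outside -1 to 1 is refused whole. A call with a gripper value outside its range is refused whole. The fingers move at their own pace and stop on an object; the grip force is fixed at half the most. Time passes only in rows, so rows that do not move let the fingers close. It gives the time, the measured TCP pose, the force, the opening and the grip force at its end, in the units of the state.
- env.get_state(): the state, without advancing time (a new reading comes with each control period).
- cams.camera(name): name is "side" or "top" or "wrist"; returns the picture (420x560x3 uint8, red, green, blue); there is no depth.
- cams.camera_model(name): a dict with "fx", "fy", "cx", "cy" (pixels), "dist" ([k1, k2, p1, p2, k3] as OpenCV has them; the pictures are not rectified), "eye" and "orientation" of the camera in the world; the wrist camera has in their place "T_tool_cam" (4x4, takes a point from camera to tool coordinates, whose origin is the TCP and whose axes are the flange's). Camera axes: x right, y up, looking along -z (the intrinsics and any distortion apply to the point x, -y, -z); pixel columns grow to the right and rows downward; lengths in m; the calibration is good to about 2 mm. A picture is of the moment at which its call begins: read the wrist's pose just before it. camera_model takes no time and is no camera call.
- env.close_job(): hands the job in; it is judged then, once.
The state is a dict: "time_s": time; "joint_positions": joint angles; "joint_velocities": joint speeds; "joint_efforts": joint torques, N m; "eef_pos": TCP position; "tcp_rot": TCP orientation; "wrist_force": force on the tool from outside, world axes, zero at the start; "ft_torque": the same for the moment, N m; "finger_gap": opening from 0.0 (shut) to 1.0 (fully open); "grasp_force": force on a finger pad.
Only numpy, scipy, OpenCV 4.12 (cv2) and the standard library are available. Lean on these libraries where they do the work, as an engineer would, in place of code of your own. Each camera call takes 0.05 s, during which the arm holds its last target. There are 200 camera calls.

TASK

The lids of the four canisters got mixed up in the washing-up, all four or all but one: put every lid on the canister of its own colour, seated flat. Park the lid that you must take off first upright in the middle of the saucer while it has nowhere to go, as no lid may touch the worktop. Leave the canisters and the oil bottle standing where they are.

Things in the scene. Friction and masses are not known exactly. Their poses are not given: they have to be found in the camera images.
- lid_red_knob (a point): glazed red stoneware lid, loose, 0.09 to 0.18 kg, at the start on one of the canisters: a round disc 90 mm across and 9 mm thick with a plain cylindrical knob (26 mm across, 32 mm tall) on top and a tapered plug (73 mm across at the disc, 66 mm at its end, 10 mm deep) below, 51 mm tall in all. The point is the middle of the knob, on the lid's axis: 16 mm below the knob's top, 16 mm above the top of the disc, 35 mm above the end of the plug; z is the lid's axis, up.
- lid_blue_knob (a point): glazed blue stoneware lid, loose, 0.09 to 0.18 kg, at the start on one of the canisters: a round disc 90 mm across and 9 mm thick with a plain cylindrical knob (26 mm across, 32 mm tall) on top and a tapered plug (73 mm across at the disc, 66 mm at its end, 10 mm deep) below, 51 mm tall in all. The point is the middle of the knob, on the lid's axis: 16 mm below the knob's top, 16 mm above the top of the disc, 35 mm above the end of the plug; z is the lid's axis, up.
- lid_yellow_knob (a point): glazed yellow stoneware lid, loose, 0.09 to 0.18 kg, at the start on one of the canisters: a round disc 90 mm across and 9 mm thick with a plain cylindrical knob (26 mm across, 32 mm tall) on top and a tapered plug (73 mm across at the disc, 66 mm at its end, 10 mm deep) below, 51 mm tall in all. The point is the middle of the knob, on the lid's axis: 16 mm below the knob's top, 16 mm above the top of the disc, 35 mm above the end of the plug; z is the lid's axis, up.
- lid_green_knob (a point): glazed green stoneware lid, loose, 0.09 to 0.18 kg, at the start on one of the canisters: a round disc 90 mm across and 9 mm thick with a plain cylindrical knob (26 mm across, 32 mm tall) on top and a tapered plug (73 mm across at the disc, 66 mm at its end, 10 mm deep) below, 51 mm tall in all. The point is the middle of the knob, on the lid's axis: 16 mm below the knob's top, 16 mm above the top of the disc, 35 mm above the end of the plug; z is the lid's axis, up.
- can_red: glazed red stoneware canister, loose, empty, 0.7 kg: round, 108 mm across and 115 mm tall, drawn in at the shoulder to a 94 mm rim with an open mouth 82 mm across. All four canisters are the same but for colour; the shoulder shows its colour round the lid from above. Origin at the centre of its underside, z up along its axis. With a lid seated (disc resting flat on the rim) the lid's point is on this axis, 140 mm above the origin.
- can_blue: glazed blue stoneware canister, loose, empty, 0.7 kg: round, 108 mm across and 115 mm tall, drawn in at the shoulder to a 94 mm rim with an open mouth 82 mm across. All four canisters are the same but for colour; the shoulder shows its colour round the lid from above. Origin at the centre of its underside, z up along its axis. With a lid seated (disc resting flat on the rim) the lid's point is on this axis, 140 mm above the origin.
- can_yellow: glazed yellow stoneware canister, loose, empty, 0.7 kg: round, 108 mm across and 115 mm tall, drawn in at the shoulder to a 94 mm rim with an open mouth 82 mm across. All four canisters are the same but for colour; the shoulder shows its colour round the lid from above. Origin at the centre of its underside, z up along its axis. With a lid seated (disc resting flat on the rim) the lid's point is on this axis, 140 mm above the origin.
- can_green: glazed green stoneware canister, loose, empty, 0.7 kg: round, 108 mm across and 115 mm tall, drawn in at the shoulder to a 94 mm rim with an open mouth 82 mm across. All four canisters are the same but for colour; the shoulder shows its colour round the lid from above. Origin at the centre of its underside, z up along its axis. With a lid seated (disc resting flat on the rim) the lid's point is on this axis, 140 mm above the origin.
- saucer: dark charcoal saucer with a thin pale line round its edge, loose, empty, 156 mm across and 18 mm tall at its rim, flat in the middle for 100 mm across. Origin at the centre of its underside, z up; the flat is 10 mm above it, so that a lid parked upright in the middle has its point 45 mm above the origin.
- oil_bottle: full bottle of golden cooking oil with a black cap and a paper label, loose, 62 mm across and 200 mm tall, the tallest thing among the canisters (the other small things there are under 140 mm tall). Origin at the centre of its underside, z up.
Mind the look-alikes: they are no part of the job. Leave any orange look-alike of the saucer alone.

How it is judged:
On the way:
1. one of the lids rests upright in the saucer (within 30 mm of its middle) (((horizontal distance between lid_red_knob and saucer below 0.03 m and z of lid_red_knob in the frame of saucer between 0.04 and 0.05 m and angle between lid_red_knob's own z axis and vertical below 0.12 rad and linear speed of lid_red below 0.02 m/s) or (horizontal distance between lid_blue_knob and saucer below 0.03 m and z of lid_blue_knob in the frame of saucer between 0.04 and 0.05 m and angle between lid_blue_knob's own z axis and vertical below 0.12 rad and linear speed of lid_blue below 0.02 m/s) or (horizontal distance between lid_yellow_knob and saucer below 0.03 m and z of lid_yellow_knob in the frame of saucer between 0.04 and 0.05 m and angle between lid_yellow_knob's own z axis and vertical below 0.12 rad and linear speed of lid_yellow below 0.02 m/s) or (horizontal distance between lid_green_knob and saucer below 0.03 m and z of lid_green_knob in the frame of saucer between 0.04 and 0.05 m and angle between lid_green_knob's own z axis and vertical below 0.12 rad and linear speed of lid_green below 0.02 m/s))), for 0.2 s.
At the end, for the whole second after the job is handed in: each of the four lids sits on the canister of its own colour, flat (within 0.09 rad), centred within 9 mm and fully down (knob point 135 to 145 mm above the canister's underside), canisters and oil bottle upright, all at rest (horizontal distance between lid_red_knob and can_red below 0.009 m and z of lid_red_knob in the frame of can_red between 0.135 and 0.145 m and angle between each of lid_red_knob, can_red, lid_blue_knob, can_blue, lid_yellow_knob, can_yellow, lid_green_knob, can_green's own z axis and vertical below 0.09 rad and linear speed of each of can_red, lid_red, can_blue, lid_blue, can_yellow, lid_yellow, can_green, lid_green below 0.02 m/s and horizontal distance between lid_blue_knob and can_blue below 0.009 m and z of lid_blue_knob in the frame of can_blue between 0.135 and 0.145 m and horizontal distance between lid_yellow_knob and can_yellow below 0.009 m and z of lid_yellow_knob in the frame of can_yellow between 0.135 and 0.145 m and horizontal distance between lid_green_knob and can_green below 0.009 m and z of lid_green_knob in the frame of can_green between 0.135 and 0.145 m and angle between oil_bottle's own z axis and vertical below 0.1 rad); the robot touches nothing.
It fails at once if a lid touches down on the worktop (its knob's middle lower than 39 mm) (height (world z) of any of lid_red_knob, lid_blue_knob, lid_yellow_knob, lid_green_knob below 0.039 m).
It fails at once if a canister is pushed more than 40 mm from its place or knocked over (distance of any of can_red, can_blue, can_yellow, can_green from where it was at the start of the episode above 0.04 m or angle between any of can_red, can_blue, can_yellow, can_green's own z axis and vertical above 0.4 rad).
It fails at once if the oil bottle is pushed more than 40 mm or knocked over (distance of oil_bottle from where it was at the start of the episode above 0.04 m or angle between oil_bottle's own z axis and vertical above 0.4 rad).
It also fails if it takes over 138 s, if anything falls off the work surface, if the arm or the gripper's body presses on something with over 40 N, if the wrist force passes 120 N, or if a joint passes its speed limit or range.

## Working session

There is one attempt and no reset: what is moved stays moved. The work goes in short steps, Python scripts to look and compute and a tool call to move; the robot and the scene stay as the last step left them, time stands still between calls to the robot, and variables do not carry over. Pictures are saved under pics/ and viewed, at most 14 in all, crops included, and the job is handed in when it is done.

Besides the shell and the picture viewer there is one more tool, called after ">>>" as a command line: name --argument value ..., lists and objects as JSON in quotes. jog_arm: Moves the arm, as the interface text tells. Its arguments: {"type":"object","properties":{"increments":{"type":"array","items":{"type":"object","properties":{"turn":{"type":"array","items":{"type":"number"}},"slide":{"type":"array","items":{"type":"number"}},"gripper":{"type":"number"}}}}},"required":["increments"]}

```bash
mkdir -p pics; python3 - <<'E'
from station import env,cams
import cv2,numpy as np
s=env.get_state();print(s)
for n in("top","side"):
    im=cams.camera(n);cv2.imwrite(f"pics/{n}0.png",im[:,:,::-1]);print(n,cams.camera_model(n))
print(cams.camera_model("wrist"),env.pinch_z)
E
```

```text
{'time_s': 0.0, 'joint_positions': array([-1.31653591,  0.59215048,  0.04831727,  1.60985924, -0.0333147 ,
        0.94271147, -0.03369327]), 'joint_velocities': array([-0.00026382, -0.00087443, -0.00040256,  0.00127164, -0.00070097,
       -0.00095256, -0.00045518]), 'joint_efforts': array([-1.00368795e-04, -5.48691988e+01,  1.54648662e+00, -1.98125643e+01,
        9.42491402e-03,  8.55185237e-03,  9.01588436e-06]), 'eef_pos': array([0.24678673, 0.6807983 , 0.23010498]), 'tcp_rot': array([-1.36755473e-04,  1.72974122e-01,  9.84925684e-01, -1.15346918e-03]), 'wrist_force': array([ 1.05445586, -0.06285689, -0.68011412]), 'ft_torque': array([-0.06154976,  0.01228785, -0.01076079]), 'grasp_force': 0.0, 'finger_gap': 1.0010510909065855}
top {'fx': 410.4793823585155, 'fy': 410.4793823585155, 'cx': 278.02764628390645, 'cy': 214.71469128137724, 'dist': array([-0.11994607,  0.        ,  0.        ,  0.        ,  0.        ]), 'eye': array([ 0.41176783, -0.0141142 ,  1.37501653]), 'orientation': array([-0.69763528, -0.023519  ,  0.02477108,  0.71563836])}
side {'fx': 495.4568936260234, 'fy': 495.4568936260234, 'cx': 281.10521172655865, 'cy': 206.367858104246, 'dist': array([-0.07337466,  0.        ,  0.        ,  0.        ,  0.        ]), 'eye': array([ 0.41471152, -1.15179572,  0.72681846]), 'orientation': array([ 0.85580025,  0.51548937, -0.01204767, -0.04161115])}
{'fx': 355.91933205242964, 'fy': 355.91933205242964, 'cx': 275.84673238232216, 'cy': 211.81868996890742, 'dist': array([-0.06536693,  0.        ,  0.        ,  0.        ,  0.        ]), 'T_tool_cam': array([[-2.15244300e-04,  9.62264328e-01,  2.72116368e-01,
         6.80489108e-02],
       [ 9.99999957e-01,  1.52343036e-04,  2.52281850e-04,
        -2.97326109e-04],
       [ 2.01306791e-04,  2.72116410e-01, -9.62264319e-01,
        -1.41886159e-01],
       [ 0.00000000e+00,  0.00000000e+00,  0.00000000e+00,
         1.00000000e+00]])} 0.0187
```

View pics/top0.png

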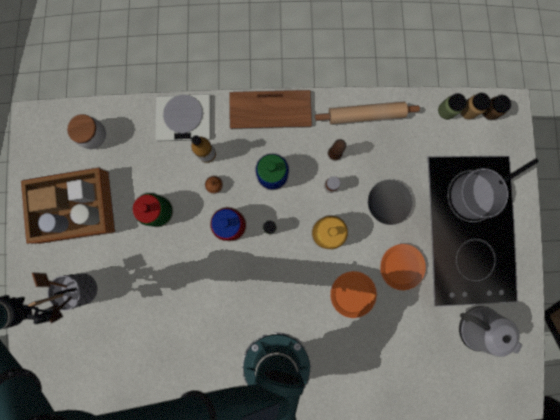

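View pics/side0.png

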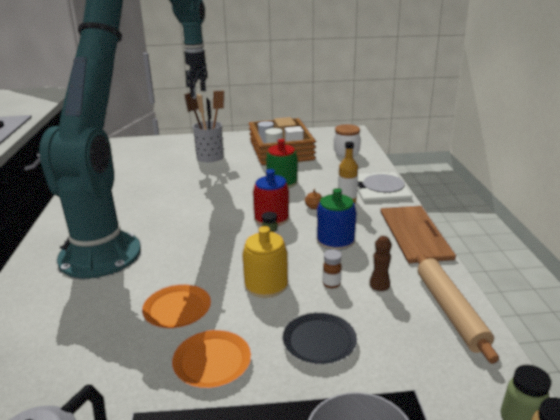

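The lids are a three-cycle: the blue lid is on the red canister at (228,222), the green lid on blue at (272,170) and the red lid on green at (152,209). Yellow already matches at (330,232). The charcoal saucer is at (390,202) and the oil bottle at (202,148). I'll enlarge to get precise pixels.

```bash
cat > h.py <<'E'
from station import env,cams
import cv2,numpy as np
from scipy.spatial.transform import Rotation as R
def q2R(q): return R.from_quat([q[1],q[2],q[3],q[0]]).as_matrix()
def cam(n):
    m=cams.camera_model(n)
    if n=="wrist":
        s=env.get_state();T=m["T_tool_cam"];Rt=q2R(s["tcp_rot"])
        return m,Rt@T[:3,:3],s["eef_pos"]+Rt@T[:3,3]
    return m,q2R(m["orientation"]),np.array(m["eye"])
def K(m): return np.array([[m["fx"],0,m["cx"]],[0,m["fy"],m["cy"]],[0,0,1]])
def ray(c,uv,z):
    m,Rw,e=c
    x,y=cv2.undistortPoints(np.array([[uv]],float),K(m),m["dist"])[0,0]
    d=Rw@np.array([x,-y,-1]);return e+d*(z-e[2])/d[2]
def proj(c,P):
    m,Rw,e=c;p=(np.array(P)-e)@Rw*[1,-1,-1]
    return cv2.projectPoints(p.reshape(-1,1,3),np.zeros(3),np.zeros(3),K(m),m["dist"])[0][:,0]
def tool(d): # world displacement -> tool slide shares
    return (q2R(env.get_state()["tcp_rot"]).T@np.array(d,float))/0.05
E
python3 - <<'E'
from h import *
im=cv2.imread("pics/top0.png")
cv2.imwrite("pics/crop0.png",cv2.resize(im[120:260,130:420],None,fx=2.75,fy=2.75,interpolation=cv2.INTER_CUBIC))
E
```

```text
(no output)
```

View pics/crop0.png

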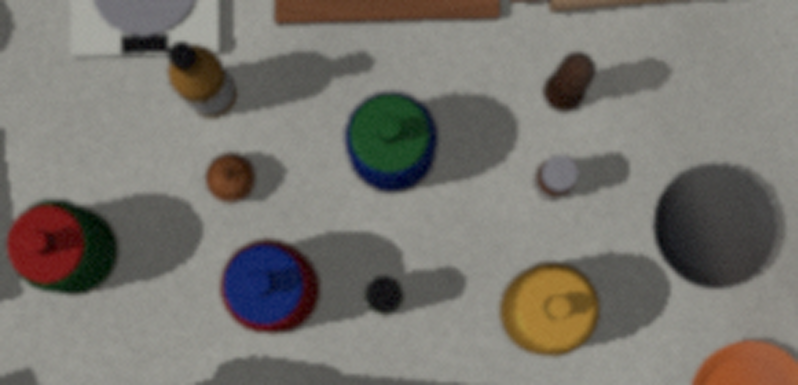

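In the crop, the lid discs are centred at green (391,134), red (47,245), blue (264,285) and yellow (554,307). The saucer rim is centred at (717,225), and the oil bottle cap is at (182,55).

```bash
python3 - <<'E'
from h import *
c=cam("top")
for n,u,z in [("G lid/blue can",(391,134),.124),("R lid/green can",(47,245),.124),("B lid/red can",(264,285),.124),("Y",(554,307),.124),("saucer",(717,225),.018),("oil",(182,55),.2),("ball",(230,175),.05),("blackcap",(384,294),.08),("whitecap",(558,174),.09)]:
    p=ray(c,(130+u[0]/2.75,120+u[1]/2.75),z);print(n,p.round(4))
print(q2R(env.get_state()["tcp_rot"]).round(4), env.get_state()["eef_pos"])
print(tool([1,0,0]),tool([0,1,0]))
E
```

```text
G lid/blue can [ 0.6398 -0.003   0.124 ]
R lid/green can [0.5251 0.3873 0.124 ]
B lid/red can [0.474  0.1422 0.124 ]
Y [ 0.4414 -0.1792  0.124 ]
saucer [ 0.5383 -0.3966  0.018 ]
oil [0.7177 0.217  0.2   ]
ball [0.6094 0.1899 0.05  ]
blackcap [0.4624 0.0099 0.08  ]
whitecap [ 0.5949 -0.1936  0.09  ]
[[-9.401e-01  3.408e-01 -6.000e-04]
 [ 3.408e-01  9.401e-01 -2.000e-03]
 [-1.000e-04 -2.100e-03 -1.000e+00]] [0.24683885 0.68087403 0.23025739]
[-1.88028032e+01  6.81574976e+00 -1.20553841e-02] [ 6.81576006 18.80276138 -0.03973813]
```

>>> jog_arm --increments '[{"turn":[0,0,-0.83],"slide":[0,0,-0.4],"gripper":-1},{"turn":[0,0,-0.83],"slide":[0,0,-0.4],"gripper":-1},{"turn":[0,0,-0.83],"slide":[0,0,-0.4],"gripper":-1},{"turn":[0,0,-0.83],"slide":[0,0,-0.4],"gripper":-1},{"slide":[-0.33,-0.57,0],"gripper":-1},{"slide":[-0.33,-0.57,0],"gripper":-1},{"slide":[-0.33,-0.57,0],"gripper":-1},{"slide":[-0.33,-0.57,0],"gripper":-1},{"slide":[-0.33,-0.57,0],"gripper":-1},{"slide":[-0.33,-0.57,0],"gripper":-1},{"slide":[-0.33,-0.57,0],"gripper":-1},{"slide":[-0.33,-0.57,0],"gripper":-1}]'

```text
$.increments[4]: bad value
```

>>> jog_arm --increments '[{"turn":[0,0,-0.83],"slide":[0,0,-0.4],"gripper":-1},{"turn":[0,0,-0.83],"slide":[0,0,-0.4],"gripper":-1},{"turn":[0,0,-0.83],"slide":[0,0,-0.4],"gripper":-1},{"turn":[0,0,-0.83],"slide":[0,0,-0.4],"gripper":-1},{"turn":[0,0,0],"slide":[-0.33,-0.57,0],"gripper":-1},{"turn":[0,0,0],"slide":[-0.33,-0.57,0],"gripper":-1},{"turn":[0,0,0],"slide":[-0.33,-0.57,0],"gripper":-1},{"turn":[0,0,0],"slide":[-0.33,-0.57,0],"gripper":-1},{"turn":[0,0,0],"slide":[-0.33,-0.57,0],"gripper":-1},{"turn":[0,0,0],"slide":[-0.33,-0.57,0],"gripper":-1},{"turn":[0,0,0],"slide":[-0.33,-0.57,0],"gripper":-1},{"turn":[0,0,0],"slide":[-0.33,-0.57,0],"gripper":-1}]'

```text
time_s: 1.3
eef_pos: [0.3794, 0.452, 0.3108]
tcp_rot: [-0.0, -0.0, 1.0, -0.0]
wrist_force: [0.1, -0.2, 0.4]
finger_gap: 1.002
grasp_force: 0.0
```

>>> jog_arm --increments '[{"turn":[0,0,0],"slide":[-0.48,-0.26,0],"gripper":-1},{"turn":[0,0,0],"slide":[-0.48,-0.26,0],"gripper":-1},{"turn":[0,0,0],"slide":[-0.48,-0.26,0],"gripper":-1},{"turn":[0,0,0],"slide":[-0.48,-0.26,0],"gripper":-1},{"turn":[0,0,0],"slide":[-0.48,-0.26,0],"gripper":-1},{"turn":[0,0,0],"slide":[0,0,0],"gripper":-1},{"turn":[0,0,0],"slide":[0,0,0],"gripper":-1}]'

```text
time_s: 2.0
eef_pos: [0.499, 0.388, 0.3107]
tcp_rot: [-0.001, 0.001, 1.0, -0.0]
wrist_force: [-1.2, -0.1, 0.0]
finger_gap: 1.003
grasp_force: 0.0
```

```bash
cat >> h.py <<'E'
def shot(f):
    import pickle
    c=cam("wrist");im=cams.camera("wrist")[:,:,::-1];cv2.imwrite(f"pics/{f}.png",im);pickle.dump(c,open(f"pics/{f}.pkl","wb"));return im
E
python3 - <<'E'
from h import *
shot("w_red")
E
```

>>> jog_arm --increments '[{"turn":[0,0,0],"slide":[0.1,-0.49,0],"gripper":-1},{"turn":[0,0,0],"slide":[0.1,-0.49,0],"gripper":-1},{"turn":[0,0,0],"slide":[0.1,-0.49,0],"gripper":-1},{"turn":[0,0,0],"slide":[0.1,-0.49,0],"gripper":-1},{"turn":[0,0,0],"slide":[0.1,-0.49,0],"gripper":-1},{"turn":[0,0,0],"slide":[0.1,-0.49,0],"gripper":-1},{"turn":[0,0,0],"slide":[0.1,-0.49,0],"gripper":-1},{"turn":[0,0,0],"slide":[0.1,-0.49,0],"gripper":-1},{"turn":[0,0,0],"slide":[0.1,-0.49,0],"gripper":-1},{"turn":[0,0,0],"slide":[0.1,-0.49,0],"gripper":-1},{"turn":[0,0,0],"slide":[0,0,0],"gripper":-1},{"turn":[0,0,0],"slide":[0,0,0],"gripper":-1}]'

```text
time_s: 3.25
eef_pos: [0.4483, 0.1446, 0.3115]
tcp_rot: [0.0, -0.001, 1.0, 0.0]
wrist_force: [0.2, 0.5, 0.5]
finger_gap: 1.002
grasp_force: 0.0
```

```bash
python3 - <<'E'
from h import *
shot("w_blue")
E
```

>>> jog_arm --increments '[{"turn":[0,0,0],"slide":[-0.35,-0.3,0],"gripper":-1},{"turn":[0,0,0],"slide":[-0.35,-0.3,0],"gripper":-1},{"turn":[0,0,0],"slide":[-0.35,-0.3,0],"gripper":-1},{"turn":[0,0,0],"slide":[-0.35,-0.3,0],"gripper":-1},{"turn":[0,0,0],"slide":[-0.35,-0.3,0],"gripper":-1},{"turn":[0,0,0],"slide":[-0.35,-0.3,0],"gripper":-1},{"turn":[0,0,0],"slide":[-0.35,-0.3,0],"gripper":-1},{"turn":[0,0,0],"slide":[-0.35,-0.3,0],"gripper":-1},{"turn":[0,0,0],"slide":[-0.35,-0.3,0],"gripper":-1},{"turn":[0,0,0],"slide":[-0.35,-0.3,0],"gripper":-1},{"turn":[0,0,0],"slide":[0,0,0],"gripper":-1},{"turn":[0,0,0],"slide":[0,0,0],"gripper":-1}]'

```text
time_s: 4.5
eef_pos: [0.6242, -0.0047, 0.3107]
tcp_rot: [-0.001, -0.001, 1.0, 0.0]
wrist_force: [0.3, -0.2, 0.8]
finger_gap: 0.998
grasp_force: 0.0
```

```bash
python3 - <<'E'
from h import *
shot("w_green");print(env.get_state()["eef_pos"])
a=[cv2.imread(f"pics/w_{n}.png") for n in("red","blue","green")]
for i in a: print(i.shape)
cv2.imwrite("pics/w3.png",cv2.resize(np.vstack([np.hstack(a[:2]),np.hstack([a[2],a[2]*0])]),None,fx=.7,fy=.7))
E
```

```text
[ 0.62374337 -0.00424347  0.31081393]
(420, 560, 3)
(420, 560, 3)
(420, 560, 3)
```

View pics/w3.png

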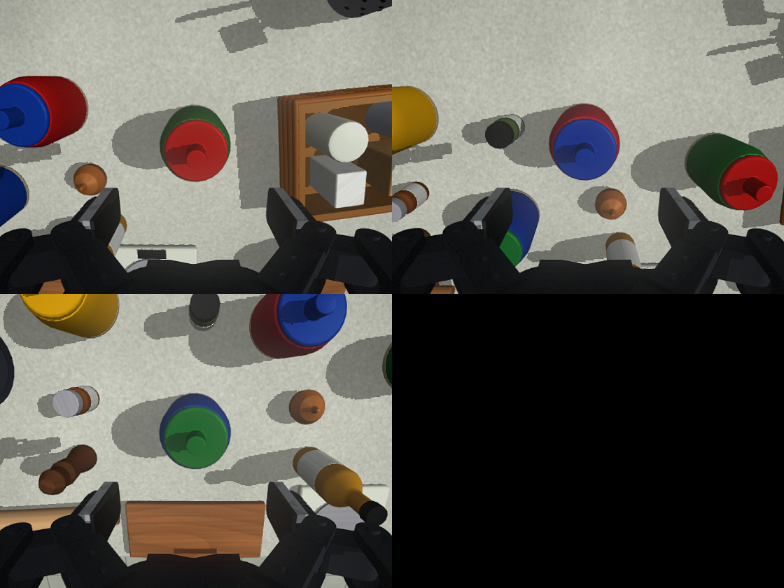

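The red, blue and green lids show clearly, with oil-bottle clearance beside green. I'll fit the discs numerically by colour mask.

```bash
cat >> h.py <<'E'
def fit(f,ch,guess,zt=.124,r=.045,h=.009):
    """centre of lid of colour channel ch (bgr index) from its silhouette"""
    import pickle
    im=cv2.imread(f"pics/{f}.png").astype(int);c=pickle.load(open(f"pics/{f}.pkl","rb"))
    o=[i for i in range(3) if i!=ch]
    m=((im[:,:,ch]>60)&(im[:,:,ch]>1.5*im[:,:,o].max(2))).astype(np.uint8)
    n,l,s,ce=cv2.connectedComponentsWithStats(m)
    g=np.array(guess,float);u=proj(c,[[g[0],g[1],zt]])[0]
    k=min([i for i in range(1,n) if s[i,4]>1500],key=lambda i:np.linalg.norm(ce[i]-u))
    cen=lambda p:(lambda M:np.array([M["m10"],M["m01"]])/M["m00"])(cv2.moments(cv2.convexHull(p.astype(np.float32))))
    pts=np.argwhere(l==k)[:,::-1];area=cv2.contourArea(cv2.convexHull(pts.astype(np.float32)))
    t=np.linspace(0,2*np.pi,60)
    for _ in range(6):
        P=np.array([[g[0]+r*np.cos(a),g[1]+r*np.sin(a),z] for z in(zt,zt-h) for a in t]);p=proj(c,P)
        d=cen(pts)-cen(p);u=proj(c,[[*g,zt]])[0]
        g=ray(c,u+d,zt)[:2]
    return g.round(4),area,cv2.contourArea(cv2.convexHull(p.astype(np.float32)))
E
python3 - <<'E'
from h import *
print("R",fit("w_red",2,(.525,.387)));print("B",fit("w_blue",0,(.474,.142)));print("G",fit("w_green",1,(.64,-.003)))
print("B2",fit("w_green",0,(.474,.142)));print("pos",env.get_state()["eef_pos"])
E
```

```text
R (array([0.5285, 0.3909]), 6226.5, 6661.061114439857)
B (array([0.4767, 0.1434]), 6125.0, 6649.9567918682005)
G (array([ 0.6437, -0.0015]), 6221.5, 6796.540149782202)
B2 (array([0.4877, 0.1432]), 6114.0, 8964.900436554302)
pos [ 0.62374337 -0.00424347  0.31081393]
```

>>> jog_arm --increments '[{"turn":[0,0,0],"slide":[-0.4,0.055,0],"gripper":-1},{"turn":[0,0,0],"slide":[0,0,0.5],"gripper":-1},{"turn":[0,0,0],"slide":[0,0,0.5],"gripper":-1},{"turn":[0,0,0],"slide":[0,0,0.5],"gripper":-1},{"turn":[0,0,0],"slide":[0,0,0.5],"gripper":-1},{"turn":[0,0,0],"slide":[0,0,0.5],"gripper":-1},{"turn":[0,0,0],"slide":[0,0,0.5],"gripper":-1},{"turn":[0,0,0],"slide":[0,0,0.4],"gripper":-1},{"turn":[0,0,0],"slide":[0,0,0.24],"gripper":-1},{"turn":[0,0,0],"slide":[0,0,0],"gripper":-1},{"turn":[0,0,0],"slide":[0,0,0],"gripper":-1}]'

```text
time_s: 5.65
eef_pos: [0.6443, -0.0029, 0.1299]
tcp_rot: [0.0, -0.0, 1.0, 0.0]
wrist_force: [0.1, -0.3, -0.6]
finger_gap: 1.001
grasp_force: 0.0
```

```bash
python3 - <<'E'
from h import *
s=shot("g1");print(env.get_state()["eef_pos"])
E
```

```text
[ 0.64481851 -0.00318082  0.13044759]
```

View pics/g1.png

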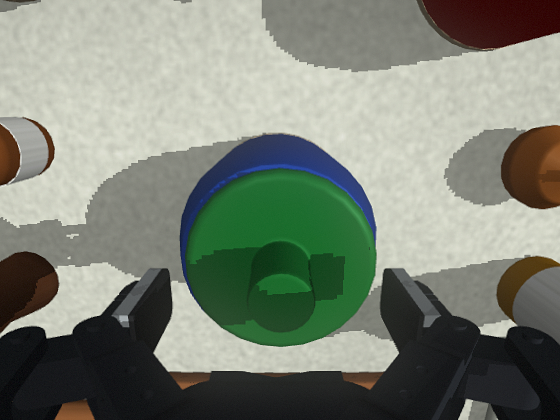

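The knob is centred between the pads, near (281,300). I'll close and lift.

>>> jog_arm --increments '[{"turn":[0,0,0],"slide":[0,0,0.02],"gripper":1},{"turn":[0,0,0],"slide":[0,0,0],"gripper":1},{"turn":[0,0,0],"slide":[0,0,0],"gripper":1},{"turn":[0,0,0],"slide":[0,0,0],"gripper":1},{"turn":[0,0,0],"slide":[0,0,0],"gripper":1},{"turn":[0,0,0],"slide":[0,0,0],"gripper":1},{"turn":[0,0,0],"slide":[0,0,0],"gripper":1},{"turn":[0,0,0],"slide":[0,0,0],"gripper":1},{"turn":[0,0,0],"slide":[0,0,0],"gripper":1},{"turn":[0,0,0],"slide":[0,0,0],"gripper":1}]'

```text
time_s: 6.7
eef_pos: [0.6443, -0.0035, 0.1289]
tcp_rot: [0.0, 0.0, 1.0, 0.0]
wrist_force: [-1.1, 1.2, 5.3]
finger_gap: 0.286
grasp_force: 58.6
```

>>> jog_arm --increments '[{"turn":[0,0,0],"slide":[0,0,-0.1],"gripper":1},{"turn":[0,0,0],"slide":[0,0,-0.2],"gripper":1},{"turn":[0,0,0],"slide":[0,0,-0.3],"gripper":1},{"turn":[0,0,0],"slide":[0,0,-0.4],"gripper":1},{"turn":[0,0,0],"slide":[0,0,-0.5],"gripper":1},{"turn":[0,0,0],"slide":[0,0,-0.5],"gripper":1},{"turn":[0,0,0],"slide":[0,0,-0.4],"gripper":1},{"turn":[0,0,0],"slide":[0,0,-0.2],"gripper":1},{"turn":[0,0,0],"slide":[0,0,0],"gripper":1},{"turn":[0,0,0],"slide":[0,0,0],"gripper":1}]'

```text
time_s: 7.7
eef_pos: [0.6434, -0.0037, 0.2579]
tcp_rot: [-0.0, 0.0, 1.0, -0.0]
wrist_force: [0.1, 0.9, -1.9]
finger_gap: 0.284
grasp_force: 58.9
```

```bash
python3 - <<'E'
from h import *
s=shot("g2");print(env.get_state())
E
```

```text
{'time_s': 7.75, 'joint_positions': array([-0.19396012,  0.46541446,  0.18342909,  1.78309249, -0.10427018,
        0.90469607,  1.60580892]), 'joint_velocities': array([ 0.00213514,  0.01166153,  0.00044537,  0.00799812, -0.0008916 ,
        0.00021702,  0.00111277]), 'joint_efforts': array([ 4.78279113e-02, -4.84464169e+01,  2.82145657e+00, -2.00256246e+01,
        1.43205898e-02, -1.58738630e-02, -5.06837989e-05]), 'eef_pos': array([ 0.6430862 , -0.00367488,  0.25725366]), 'tcp_rot': array([-1.10136451e-03,  3.60521797e-05,  9.99999392e-01, -4.67992334e-05]), 'wrist_force': array([-0.0978874 ,  0.43703733, -1.29928151]), 'ft_torque': array([0.07133837, 0.00324656, 0.0480499 ]), 'grasp_force': 58.85716259479523, 'finger_gap': 0.2814245160912085}
```

View pics/g2.png

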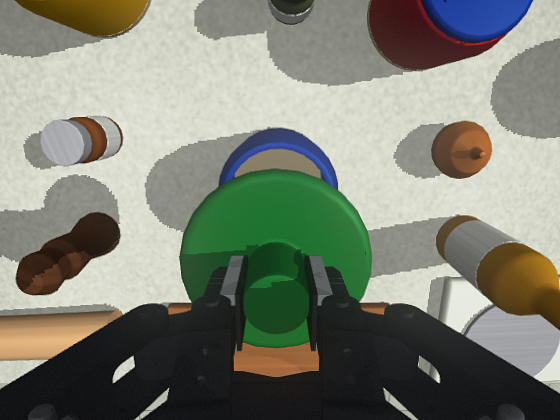

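>>> jog_arm --increments '[{"turn":[0,0,0],"slide":[0.1,-0.35,0],"gripper":1},{"turn":[0,0,0],"slide":[0.19,-0.7,0],"gripper":1},{"turn":[0,0,0],"slide":[0.19,-0.75,0],"gripper":1},{"turn":[0,0,0],"slide":[0.19,-0.75,0],"gripper":1},{"turn":[0,0,0],"slide":[0.19,-0.75,0],"gripper":1},{"turn":[0,0,0],"slide":[0.19,-0.75,0],"gripper":1},{"turn":[0,0,0],"slide":[0.19,-0.75,0],"gripper":1},{"turn":[0,0,0],"slide":[0.19,-0.75,0],"gripper":1},{"turn":[0,0,0],"slide":[0.19,-0.75,0],"gripper":1},{"turn":[0,0,0],"slide":[0.19,-0.75,0],"gripper":1},{"turn":[0,0,0],"slide":[0.19,-0.6,0],"gripper":1},{"turn":[0,0,0],"slide":[0.05,-0.2,0],"gripper":1}]'

```text
time_s: 8.95
eef_pos: [0.5366, -0.4025, 0.2574]
tcp_rot: [-0.002, 0.004, 1.0, -0.001]
wrist_force: [-0.9, -0.5, -1.7]
finger_gap: 0.285
grasp_force: 59.0
```

```bash
python3 - <<'E'
from h import *
s=env.get_state();shot("g3");p=s["eef_pos"];print(p,s["joint_positions"],fit("g3",1,p[:2],zt=p[2]-.005))
E
```

```text
[ 0.53659072 -0.4025291   0.25742454] [ 0.41497609  0.50457002  0.23330722  1.72136429 -0.13398554  0.93289783
  2.26282448] (array([ 0.5348, -0.4034]), 26141.5, 29367.50961399742)
```

View pics/g3.png

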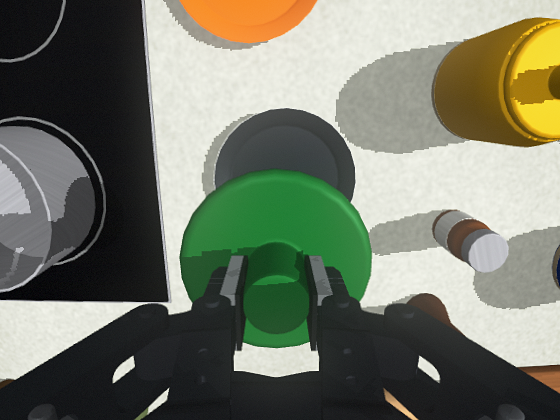

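Saucer rim seen: left x≈215, right x≈355, top (285,109).

```bash
python3 - <<'E'
from h import *
import pickle
c=pickle.load(open("pics/g3.pkl","rb"))
t=ray(c,(285,109),.018);l=ray(c,(215,175),.018);r=ray(c,(355,175),.018);print(t,l,r,"centre",t[0]+.078,(l[1]+r[1])/2,env.get_state()["eef_pos"])
E
```

```text
[ 0.46483675 -0.39378795  0.018     ] [ 0.53328071 -0.46987086  0.018     ] [ 0.53444316 -0.31795477  0.018     ] centre 0.5428367501783745 -0.39391281453406185 [ 0.53717424 -0.40222616  0.25746592]
```

>>> jog_arm --increments '[{"turn":[0,0,0],"slide":[-0.11,0.165,0.2],"gripper":1},{"turn":[0,0,0],"slide":[0,0,0.5],"gripper":1},{"turn":[0,0,0],"slide":[0,0,0.6],"gripper":1},{"turn":[0,0,0],"slide":[0,0,0.6],"gripper":1},{"turn":[0,0,0],"slide":[0,0,0.6],"gripper":1},{"turn":[0,0,0],"slide":[0,0,0.6],"gripper":1},{"turn":[0,0,0],"slide":[0,0,0.5],"gripper":1},{"turn":[0,0,0],"slide":[0,0,0.4],"gripper":1},{"turn":[0,0,0],"slide":[0,0,0.2],"gripper":1},{"turn":[0,0,0],"slide":[0,0,0.1],"gripper":1},{"turn":[0,0,0],"slide":[0,0,0],"gripper":1},{"turn":[0,0,0],"slide":[0,0,0],"gripper":1}]'

```text
time_s: 10.2
eef_pos: [0.5479, -0.3878, 0.0442]
tcp_rot: [0.001, -0.0, 1.0, -0.0]
wrist_force: [0.2, 0.0, -1.2]
finger_gap: 0.285
grasp_force: 59.0
```

>>> jog_arm --increments '[{"turn":[0,0,0],"slide":[0.1,-0.12,0],"gripper":1},{"turn":[0,0,0],"slide":[0,0,0.06],"gripper":1},{"turn":[0,0,0],"slide":[0,0,0.06],"gripper":1},{"turn":[0,0,0],"slide":[0,0,0.04],"gripper":1},{"turn":[0,0,0],"slide":[0,0,0.02],"gripper":1},{"turn":[0,0,0],"slide":[0,0,0],"gripper":1},{"turn":[0,0,0],"slide":[0,0,0],"gripper":1}]'

```text
time_s: 10.9
eef_pos: [0.5419, -0.3939, 0.0346]
tcp_rot: [-0.0, 0.0, 1.0, 0.0]
wrist_force: [-1.5, -0.3, 3.1]
finger_gap: 0.285
grasp_force: 59.4
```

>>> jog_arm --increments '[{"turn":[0,0,0],"slide":[0,0,0],"gripper":0},{"turn":[0,0,0],"slide":[0,0,0],"gripper":-1},{"turn":[0,0,0],"slide":[0,0,0],"gripper":-1},{"turn":[0,0,0],"slide":[0,0,0],"gripper":-1},{"turn":[0,0,0],"slide":[0,0,0],"gripper":-1},{"turn":[0,0,0],"slide":[0,0,0],"gripper":-1},{"turn":[0,0,0],"slide":[0,0,-0.3],"gripper":-1},{"turn":[0,0,0],"slide":[0,0,-0.6],"gripper":-1},{"turn":[0,0,0],"slide":[0,0,-0.6],"gripper":-1},{"turn":[0,0,0],"slide":[0,0,-0.6],"gripper":-1},{"turn":[0,0,0],"slide":[0,0,-0.6],"gripper":-1},{"turn":[0,0,0],"slide":[0,0,0],"gripper":-1}]'

```text
time_s: 12.1
eef_pos: [0.5447, -0.3964, 0.1755]
tcp_rot: [0.004, 0.0, 1.0, -0.003]
wrist_force: [0.7, -0.7, 0.4]
finger_gap: 1.0
grasp_force: 0.0
```

```bash
python3 - <<'E'
from h import *
s=env.get_state();shot("g4");p=s["eef_pos"];print(p,fit("g4",1,(.542,-.394),zt=.029))
a=cams.camera("top")[:,:,::-1];a=cv2.resize(a[120:260,130:420],(560,270),interpolation=cv2.INTER_CUBIC);b=cv2.imread("pics/g4.png")
cv2.imwrite("pics/c4.png",np.vstack([b[:320],a]))
E
```

```text
[ 0.54467393 -0.39637071  0.17545359] (array([ 0.5413, -0.3947]), 8556.5, 9078.203807390528)
```

View pics/c4.png

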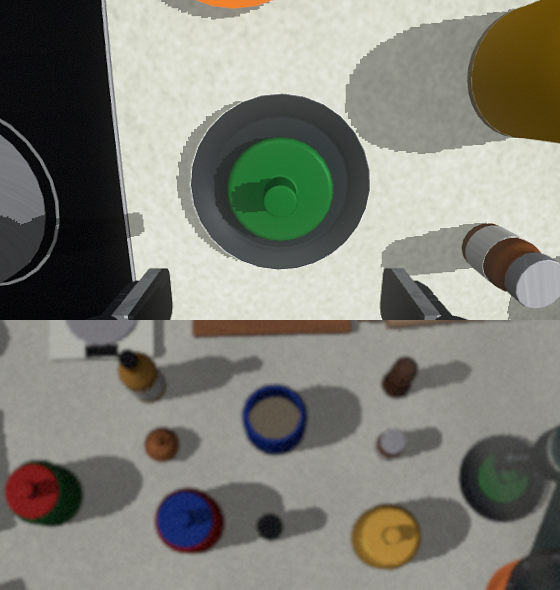

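The green lid stands upright in the middle of the saucer. Next I'll look into the open blue canister on the way to the blue lid.

>>> jog_arm --increments '[{"turn":[0,0,0],"slide":[0,0,-0.7],"gripper":-1},{"turn":[0,0,0],"slide":[-0.1,0.5,-0.7],"gripper":-1},{"turn":[0,0,0],"slide":[-0.15,0.8,-0.7],"gripper":-1},{"turn":[0,0,0],"slide":[-0.15,0.8,-0.5],"gripper":-1},{"turn":[0,0,0],"slide":[-0.15,0.8,0],"gripper":-1},{"turn":[0,0,0],"slide":[-0.15,0.8,0],"gripper":-1},{"turn":[0,0,0],"slide":[-0.15,0.8,0],"gripper":-1},{"turn":[0,0,0],"slide":[-0.15,0.8,0],"gripper":-1},{"turn":[0,0,0],"slide":[-0.15,0.8,0],"gripper":-1},{"turn":[0,0,0],"slide":[-0.15,0.8,0],"gripper":-1},{"turn":[0,0,0],"slide":[-0.15,0.8,0],"gripper":-1},{"turn":[0,0,0],"slide":[0,0.2,0],"gripper":-1}]'

```text
time_s: 13.4
eef_pos: [0.6139, 0.0057, 0.2954]
tcp_rot: [-0.001, -0.004, 1.0, 0.002]
wrist_force: [-0.4, 0.6, -0.2]
finger_gap: 1.001
grasp_force: 0.0
```

>>> jog_arm --increments '[{"turn":[0,0,0],"slide":[0,0,0],"gripper":-1},{"turn":[0,0,0],"slide":[0,0,0],"gripper":-1},{"turn":[0,0,0],"slide":[0,0,0],"gripper":-1}]'

```text
time_s: 13.7
eef_pos: [0.6134, -0.0046, 0.2966]
tcp_rot: [-0.0, 0.002, 1.0, -0.001]
wrist_force: [-0.0, -0.6, -0.2]
finger_gap: 1.001
grasp_force: 0.0
```

```bash
cat >> h.py <<'E'
def mouth(f,guess,z=.115):
    """centre of open mouth (tan inside) from mask"""
    import pickle
    im=cv2.imread(f"pics/{f}.png");c=pickle.load(open(f"pics/{f}.pkl","rb"))
    u=proj(c,[[*guess,z]])[0]
    hs=cv2.cvtColor(im,cv2.COLOR_BGR2HSV);print(u,hs[int(u[1]),int(u[0])],im[int(u[1]),int(u[0])])
E
python3 - <<'E'
from h import *
im=shot("m_blue");mouth("m_blue",(.643,-.003));print(env.get_state()["eef_pos"])
cv2.imwrite("pics/m_blue_c.png",cv2.resize(im[100:320,180:400],None,fx=2.7,fy=2.7,interpolation=cv2.INTER_CUBIC))
E
```

```text
[278.67742236 218.37295149] [ 20  64 120] [ 90 110 120]
[ 0.61356111 -0.00449474  0.29675432]
```

View pics/m_blue_c.png

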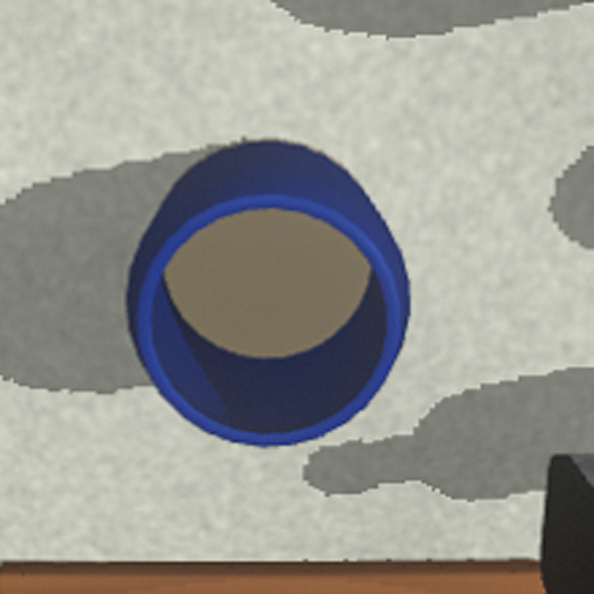

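The mouth centre is at crop (268,320), which puts the blue canister at about (0.643, -0.002), matching the lid fit. On to the blue lid.

>>> jog_arm --increments '[{"turn":[0,0,0],"slide":[0.25,0.27,0],"gripper":-1},{"turn":[0,0,0],"slide":[0.5,0.53,0],"gripper":-1},{"turn":[0,0,0],"slide":[0.5,0.53,0],"gripper":-1},{"turn":[0,0,0],"slide":[0.5,0.53,0],"gripper":-1},{"turn":[0,0,0],"slide":[0.5,0.53,0],"gripper":-1},{"turn":[0,0,0],"slide":[0.35,0.38,0],"gripper":-1},{"turn":[0,0,0],"slide":[0.15,0.17,0],"gripper":-1},{"turn":[0,0,0],"slide":[0,0,0.2],"gripper":-1},{"turn":[0,0,0],"slide":[0,0,0.4],"gripper":-1},{"turn":[0,0,0],"slide":[0,0,0.5],"gripper":-1},{"turn":[0,0,0],"slide":[0,0,0.3],"gripper":-1},{"turn":[0,0,0],"slide":[0,0,0],"gripper":-1}]'

```text
time_s: 14.95
eef_pos: [0.4758, 0.143, 0.2244]
tcp_rot: [-0.002, 0.002, 1.0, -0.001]
wrist_force: [-0.6, -0.6, -0.7]
finger_gap: 1.0
grasp_force: 0.0
```

>>> jog_arm --increments '[{"turn":[0,0,0],"slide":[0,0,0],"gripper":-1},{"turn":[0,0,0],"slide":[0,0,0],"gripper":-1}]'

```text
time_s: 15.15
eef_pos: [0.4777, 0.1448, 0.2276]
tcp_rot: [0.001, 0.001, 1.0, 0.0]
wrist_force: [0.6, -0.1, 0.1]
finger_gap: 1.0
grasp_force: 0.0
```

>>> jog_arm --increments '[{"turn":[0,0,0],"slide":[0.03,-0.04,0.3],"gripper":-1},{"turn":[0,0,0],"slide":[0,0,0.5],"gripper":-1},{"turn":[0,0,0],"slide":[0,0,0.5],"gripper":-1},{"turn":[0,0,0],"slide":[0,0,0.4],"gripper":-1},{"turn":[0,0,0],"slide":[0,0,0.17],"gripper":-1},{"turn":[0,0,0],"slide":[0,0,0.07],"gripper":-1},{"turn":[0,0,0],"slide":[0,0,0],"gripper":-1},{"turn":[0,0,0],"slide":[0,0,0],"gripper":-1},{"turn":[0,0,0],"slide":[0,0,0],"gripper":-1}]'

```text
time_s: 16.05
eef_pos: [0.4758, 0.1436, 0.1308]
tcp_rot: [0.001, 0.0, 1.0, 0.0]
wrist_force: [-0.4, 1.0, -0.0]
finger_gap: 1.001
grasp_force: 0.0
```

```bash
python3 - <<'E'
from h import *
s=env.get_state();shot("b1");print(s["eef_pos"],fit("b1",0,(.476,.1425)))
E
```

```text
[0.47576518 0.14357989 0.13083346] (array([0.4763, 0.1434]), 26029.5, 28418.858907698188)
```

Aligned. Grip and lift.

>>> jog_arm --increments '[{"turn":[0,0,0],"slide":[0,0,0.04],"gripper":1},{"turn":[0,0,0],"slide":[0,0,0],"gripper":1},{"turn":[0,0,0],"slide":[0,0,0],"gripper":1},{"turn":[0,0,0],"slide":[0,0,0],"gripper":1},{"turn":[0,0,0],"slide":[0,0,0],"gripper":1},{"turn":[0,0,0],"slide":[0,0,0],"gripper":1},{"turn":[0,0,0],"slide":[0,0,0],"gripper":1},{"turn":[0,0,0],"slide":[0,0,0],"gripper":1},{"turn":[0,0,0],"slide":[0,0,0],"gripper":1}]'

```text
time_s: 17.0
eef_pos: [0.4751, 0.1435, 0.1281]
tcp_rot: [0.0, 0.0, 1.0, 0.0]
wrist_force: [-1.2, 0.3, 4.2]
finger_gap: 0.286
grasp_force: 58.6
```

>>> jog_arm --increments '[{"turn":[0,0,0],"slide":[0,0,-0.1],"gripper":1},{"turn":[0,0,0],"slide":[0,0,-0.2],"gripper":1},{"turn":[0,0,0],"slide":[0,0,-0.3],"gripper":1},{"turn":[0,0,0],"slide":[0,0,-0.4],"gripper":1},{"turn":[0,0,0],"slide":[0,0,-0.5],"gripper":1},{"turn":[0,0,0],"slide":[0,0,-0.5],"gripper":1},{"turn":[0,0,0],"slide":[0,0,-0.4],"gripper":1},{"turn":[0,0,0],"slide":[0,0,-0.2],"gripper":1},{"turn":[0,0,0],"slide":[0,0,0],"gripper":1},{"turn":[0,0,0],"slide":[0,0,0],"gripper":1},{"turn":[0,0,0],"slide":[0,0,0],"gripper":1}]'

```text
time_s: 18.1
eef_pos: [0.4741, 0.143, 0.2567]
tcp_rot: [-0.001, -0.0, 1.0, -0.001]
wrist_force: [-0.0, -0.3, -1.6]
finger_gap: 0.288
grasp_force: 58.9
```

```bash
python3 - <<'E'
from h import *
s=env.get_state();shot("b2");p=s["eef_pos"];print(p,fit("b2",0,p[:2],zt=p[2]-.005))
E
```

```text
[0.47406742 0.14301779 0.2567268 ] (array([0.48  , 0.1305]), 33705.0, 28279.28726229607)
```

>>> jog_arm --increments '[{"turn":[0,0,0],"slide":[-0.2,-0.17,0],"gripper":1},{"turn":[0,0,0],"slide":[-0.4,-0.34,0],"gripper":1},{"turn":[0,0,0],"slide":[-0.5,-0.43,0],"gripper":1},{"turn":[0,0,0],"slide":[-0.5,-0.43,0],"gripper":1},{"turn":[0,0,0],"slide":[-0.5,-0.43,0],"gripper":1},{"turn":[0,0,0],"slide":[-0.5,-0.43,0],"gripper":1},{"turn":[0,0,0],"slide":[-0.4,-0.35,0],"gripper":1},{"turn":[0,0,0],"slide":[-0.28,-0.24,0],"gripper":1},{"turn":[0,0,0],"slide":[-0.1,-0.08,0],"gripper":1},{"turn":[0,0,0],"slide":[0,0,0],"gripper":1},{"turn":[0,0,0],"slide":[0,0,0],"gripper":1},{"turn":[0,0,0],"slide":[0,0,0],"gripper":1}]'

```text
time_s: 19.35
eef_pos: [0.6431, -0.0004, 0.2577]
tcp_rot: [-0.001, -0.001, 1.0, 0.0]
wrist_force: [-0.2, -1.0, -1.3]
finger_gap: 0.284
grasp_force: 59.0
```

```bash
python3 - <<'E'
from h import *
s=env.get_state();shot("b3");p=s["eef_pos"];print(p)
E
```

```text
[ 6.43091288e-01 -3.86418232e-04  2.57685996e-01]
```

View pics/b3.png

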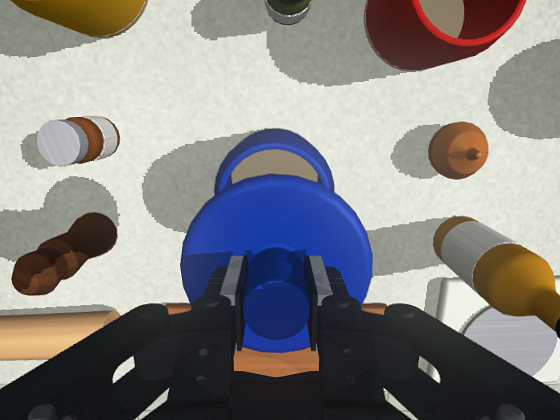

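>>> jog_arm --increments '[{"turn":[0,0,0],"slide":[0.03,-0.04,0.2],"gripper":1},{"turn":[0,0,0],"slide":[0,0,0.4],"gripper":1},{"turn":[0,0,0],"slide":[0,0,0.5],"gripper":1},{"turn":[0,0,0],"slide":[0,0,0.5],"gripper":1},{"turn":[0,0,0],"slide":[0,0,0.3],"gripper":1},{"turn":[0,0,0],"slide":[0,0,0.15],"gripper":1},{"turn":[0,0,0],"slide":[0,0,0],"gripper":1},{"turn":[0,0,0],"slide":[0,0,0],"gripper":1},{"turn":[0,0,0],"slide":[0,0,0],"gripper":1}]'

```text
time_s: 20.3
eef_pos: [0.6436, -0.0037, 0.1567]
tcp_rot: [0.001, 0.0, 1.0, 0.0]
wrist_force: [-0.0, -0.6, -1.6]
finger_gap: 0.284
grasp_force: 59.0
```

>>> jog_arm --increments '[{"turn":[0,0,0],"slide":[0.03,0.02,0.12],"gripper":1},{"turn":[0,0,0],"slide":[0,0,0.12],"gripper":1},{"turn":[0,0,0],"slide":[0,0,0.12],"gripper":1},{"turn":[0,0,0],"slide":[0,0,0.1],"gripper":1},{"turn":[0,0,0],"slide":[0,0,0.06],"gripper":1},{"turn":[0,0,0],"slide":[0,0,0.03],"gripper":1},{"turn":[0,0,0],"slide":[0,0,0],"gripper":1},{"turn":[0,0,0],"slide":[0,0,0],"gripper":1}]'

```text
time_s: 21.1
eef_pos: [0.6409, -0.0027, 0.1283]
tcp_rot: [-0.0, 0.0, 1.0, 0.0]
wrist_force: [-2.5, -0.1, 2.5]
finger_gap: 0.289
grasp_force: 59.4
```

>>> jog_arm --increments '[{"turn":[0,0,0],"slide":[0,0,0],"gripper":0},{"turn":[0,0,0],"slide":[0,0,0],"gripper":-1},{"turn":[0,0,0],"slide":[0,0,0],"gripper":-1},{"turn":[0,0,0],"slide":[0,0,0],"gripper":-1},{"turn":[0,0,0],"slide":[0,0,0],"gripper":-1},{"turn":[0,0,0],"slide":[0,0,0],"gripper":-1},{"turn":[0,0,0],"slide":[0,0,-0.3],"gripper":-1},{"turn":[0,0,0],"slide":[0,0,-0.6],"gripper":-1},{"turn":[0,0,0],"slide":[0,0,-0.8],"gripper":-1},{"turn":[0,0,0],"slide":[0,0,-0.8],"gripper":-1},{"turn":[0,0,0],"slide":[0,0,-0.7],"gripper":-1},{"turn":[0,0,0],"slide":[0,0,-0.2],"gripper":-1}]'

```text
time_s: 22.3
eef_pos: [0.6437, -0.003, 0.304]
tcp_rot: [0.005, 0.0, 1.0, 0.0]
wrist_force: [-0.2, -0.9, -1.1]
finger_gap: 1.002
grasp_force: 0.0
```

```bash
python3 - <<'E'
from h import *
s=env.get_state();shot("b4");p=s["eef_pos"];print(p)
E
```

```text
[ 0.64368663 -0.00295288  0.30398846]
```

View pics/b4.png

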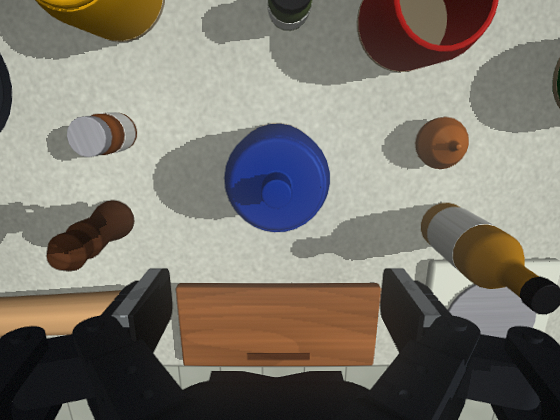

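The blue lid sits flat on the blue canister. Now the red lid.

>>> jog_arm --increments '[{"turn":[0,0,0],"slide":[0.1,0.35,0],"gripper":-1},{"turn":[0,0,0],"slide":[0.22,0.75,0],"gripper":-1},{"turn":[0,0,0],"slide":[0.22,0.75,0],"gripper":-1},{"turn":[0,0,0],"slide":[0.22,0.75,0],"gripper":-1},{"turn":[0,0,0],"slide":[0.22,0.75,0],"gripper":-1},{"turn":[0,0,0],"slide":[0.22,0.75,0],"gripper":-1},{"turn":[0,0,0],"slide":[0.22,0.75,0],"gripper":-1},{"turn":[0,0,0],"slide":[0.22,0.75,0],"gripper":-1},{"turn":[0,0,0],"slide":[0.22,0.75,0],"gripper":-1},{"turn":[0,0,0],"slide":[0.22,0.75,0],"gripper":-1},{"turn":[0,0,0],"slide":[0.22,0.6,0],"gripper":-1},{"turn":[0,0,0],"slide":[0,0.16,0],"gripper":-1}]'

```text
time_s: 23.55
eef_pos: [0.5219, 0.3955, 0.2963]
tcp_rot: [-0.002, -0.004, 1.0, 0.001]
wrist_force: [-0.5, 0.1, 0.1]
finger_gap: 0.999
grasp_force: 0.0
```

>>> jog_arm --increments '[{"turn":[0,0,0],"slide":[0,0,0.3],"gripper":-1},{"turn":[0,0,0],"slide":[0,0,0.5],"gripper":-1},{"turn":[0,0,0],"slide":[0,0,0.5],"gripper":-1},{"turn":[0,0,0],"slide":[0,0,0.2],"gripper":-1},{"turn":[0,0,0],"slide":[0,0,0],"gripper":-1},{"turn":[0,0,0],"slide":[0,0,0],"gripper":-1},{"turn":[0,0,0],"slide":[0,0,0],"gripper":-1}]'

```text
time_s: 24.25
eef_pos: [0.5271, 0.3904, 0.2242]
tcp_rot: [0.001, 0.0, 1.0, 0.001]
wrist_force: [-0.2, -0.9, 0.4]
finger_gap: 0.999
grasp_force: 0.0
```

```bash
python3 - <<'E'
from h import *
s=env.get_state();shot("r1");p=s["eef_pos"];print(p,s["joint_positions"],fit("r1",2,(.528,.39)))
E
```

```text
[0.52713864 0.39036163 0.22419496] [-0.75659985  0.51037115  0.07202564  1.78305758 -0.04654995  0.84736135
  0.90696206] (array([0.5285, 0.3908]), 11446.0, 12278.917498704977)
```

>>> jog_arm --increments '[{"turn":[0,0,0],"slide":[-0.02,0,0.3],"gripper":-1},{"turn":[0,0,0],"slide":[0,0,0.5],"gripper":-1},{"turn":[0,0,0],"slide":[0,0,0.5],"gripper":-1},{"turn":[0,0,0],"slide":[0,0,0.35],"gripper":-1},{"turn":[0,0,0],"slide":[0,0,0.17],"gripper":-1},{"turn":[0,0,0],"slide":[0,0,0.07],"gripper":-1},{"turn":[0,0,0],"slide":[0,0,0],"gripper":-1},{"turn":[0,0,0],"slide":[0,0,0],"gripper":-1},{"turn":[0,0,0],"slide":[0,0,0],"gripper":-1}]'

```text
time_s: 25.2
eef_pos: [0.5277, 0.3908, 0.1295]
tcp_rot: [0.001, 0.0, 1.0, 0.001]
wrist_force: [-1.3, 0.8, -0.5]
finger_gap: 1.001
grasp_force: 0.0
```

```bash
python3 - <<'E'
from h import *
s=env.get_state();shot("r2");print(s["eef_pos"],fit("r2",2,(.528,.39)))
E
```

```text
[0.52768957 0.39080447 0.1294676 ] (array([0.5281, 0.3909]), 26481.0, 28876.62564202817)
```

>>> jog_arm --increments '[{"turn":[0,0,0],"slide":[0,0,0.02],"gripper":1},{"turn":[0,0,0],"slide":[0,0,0],"gripper":1},{"turn":[0,0,0],"slide":[0,0,0],"gripper":1},{"turn":[0,0,0],"slide":[0,0,0],"gripper":1},{"turn":[0,0,0],"slide":[0,0,0],"gripper":1},{"turn":[0,0,0],"slide":[0,0,0],"gripper":1},{"turn":[0,0,0],"slide":[0,0,0],"gripper":1},{"turn":[0,0,0],"slide":[0,0,0],"gripper":1},{"turn":[0,0,0],"slide":[0,0,0],"gripper":1}]'

```text
time_s: 26.15
eef_pos: [0.5271, 0.3904, 0.1277]
tcp_rot: [0.0, 0.0, 1.0, 0.0]
wrist_force: [-0.8, -0.6, 3.5]
finger_gap: 0.29
grasp_force: 58.7
```

>>> jog_arm --increments '[{"turn":[0,0,0],"slide":[0,0,-0.1],"gripper":1},{"turn":[0,0,0],"slide":[0,0,-0.2],"gripper":1},{"turn":[0,0,0],"slide":[0,0,-0.3],"gripper":1},{"turn":[0,0,0],"slide":[0,0,-0.4],"gripper":1},{"turn":[0,0,0],"slide":[0,0,-0.5],"gripper":1},{"turn":[0,0,0],"slide":[0,0,-0.5],"gripper":1},{"turn":[0,0,0],"slide":[0,0,-0.4],"gripper":1},{"turn":[0,0,0],"slide":[0,0,-0.2],"gripper":1},{"turn":[0,0,0],"slide":[0,0,0],"gripper":1},{"turn":[0,0,0],"slide":[0,0,0],"gripper":1},{"turn":[0,0,0],"slide":[0,0,0],"gripper":1}]'

```text
time_s: 27.25
eef_pos: [0.5263, 0.3898, 0.256]
tcp_rot: [-0.001, 0.0, 1.0, -0.001]
wrist_force: [0.4, 0.2, -0.7]
finger_gap: 0.283
grasp_force: 58.9
```

>>> jog_arm --increments '[{"turn":[0,0,0],"slide":[0.05,-0.23,0],"gripper":1},{"turn":[0,0,0],"slide":[0.1,-0.5,0],"gripper":1},{"turn":[0,0,0],"slide":[0.15,-0.7,0],"gripper":1},{"turn":[0,0,0],"slide":[0.15,-0.7,0],"gripper":1},{"turn":[0,0,0],"slide":[0.15,-0.7,0],"gripper":1},{"turn":[0,0,0],"slide":[0.15,-0.7,0],"gripper":1},{"turn":[0,0,0],"slide":[0.12,-0.7,0],"gripper":1},{"turn":[0,0,0],"slide":[0.1,-0.5,0],"gripper":1},{"turn":[0,0,0],"slide":[0.05,-0.2,0],"gripper":1},{"turn":[0,0,0],"slide":[0,0,0],"gripper":1},{"turn":[0,0,0],"slide":[0,0,0],"gripper":1},{"turn":[0,0,0],"slide":[0,0,0],"gripper":1}]'

```text
time_s: 28.45
eef_pos: [0.4764, 0.1458, 0.2574]
tcp_rot: [0.0, -0.001, 1.0, 0.0]
wrist_force: [-0.7, 1.2, -1.1]
finger_gap: 0.282
grasp_force: 59.0
```

```bash
python3 - <<'E'
from h import *
s=env.get_state();shot("r3");p=s["eef_pos"];print(p)
E
```

```text
[0.47643175 0.14576615 0.25740568]
```

View pics/r3.png

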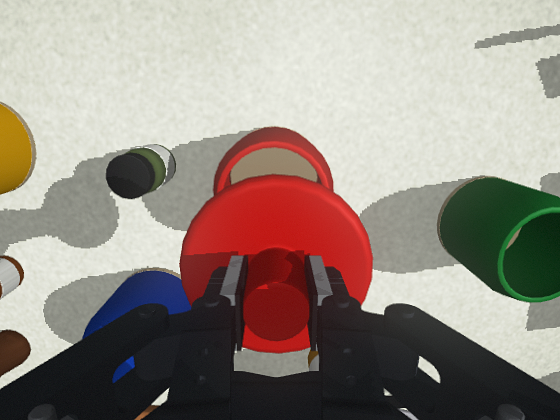

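The red lid is held level over the red canister, whose mouth is near (275,165).

>>> jog_arm --increments '[{"turn":[0,0,0],"slide":[0.03,-0.045,0.2],"gripper":1},{"turn":[0,0,0],"slide":[0,0,0.4],"gripper":1},{"turn":[0,0,0],"slide":[0,0,0.5],"gripper":1},{"turn":[0,0,0],"slide":[0,0,0.5],"gripper":1},{"turn":[0,0,0],"slide":[0,0,0.3],"gripper":1},{"turn":[0,0,0],"slide":[0,0,0.15],"gripper":1},{"turn":[0,0,0],"slide":[0,0,0],"gripper":1},{"turn":[0,0,0],"slide":[0,0,0],"gripper":1},{"turn":[0,0,0],"slide":[0,0,0],"gripper":1}]'

```text
time_s: 29.4
eef_pos: [0.4752, 0.1419, 0.1557]
tcp_rot: [0.001, 0.0, 1.0, 0.0]
wrist_force: [0.0, 0.4, -0.6]
finger_gap: 0.284
grasp_force: 59.0
```

>>> jog_arm --increments '[{"turn":[0,0,0],"slide":[0,0.025,0.12],"gripper":1},{"turn":[0,0,0],"slide":[0,0,0.12],"gripper":1},{"turn":[0,0,0],"slide":[0,0,0.12],"gripper":1},{"turn":[0,0,0],"slide":[0,0,0.1],"gripper":1},{"turn":[0,0,0],"slide":[0,0,0.06],"gripper":1},{"turn":[0,0,0],"slide":[0,0,0.02],"gripper":1},{"turn":[0,0,0],"slide":[0,0,0],"gripper":1},{"turn":[0,0,0],"slide":[0,0,0],"gripper":1}]'

```text
time_s: 30.2
eef_pos: [0.4747, 0.1428, 0.128]
tcp_rot: [0.0, 0.0, 1.0, 0.0]
wrist_force: [0.3, 0.2, -1.2]
finger_gap: 0.285
grasp_force: 58.9
```

>>> jog_arm --increments '[{"turn":[0,0,0],"slide":[0,0,0.02],"gripper":1},{"turn":[0,0,0],"slide":[0,0,0.01],"gripper":1},{"turn":[0,0,0],"slide":[0,0,0],"gripper":1},{"turn":[0,0,0],"slide":[0,0,0],"gripper":1}]'

```text
time_s: 30.6
eef_pos: [0.4747, 0.1429, 0.1275]
tcp_rot: [0.0, 0.0, 1.0, 0.0]
wrist_force: [-3.0, -0.5, 9.2]
finger_gap: 0.282
grasp_force: 60.3
```

Seated (9 N). Release and rise.

>>> jog_arm --increments '[{"turn":[0,0,0],"slide":[0,0,-0.01],"gripper":0},{"turn":[0,0,0],"slide":[0,0,0],"gripper":-1},{"turn":[0,0,0],"slide":[0,0,0],"gripper":-1},{"turn":[0,0,0],"slide":[0,0,0],"gripper":-1},{"turn":[0,0,0],"slide":[0,0,0],"gripper":-1},{"turn":[0,0,0],"slide":[0,0,0],"gripper":-1},{"turn":[0,0,0],"slide":[0,0,-0.3],"gripper":-1},{"turn":[0,0,0],"slide":[0,0,-0.6],"gripper":-1},{"turn":[0,0,0],"slide":[0,0,-0.8],"gripper":-1},{"turn":[0,0,0],"slide":[0,0,-0.8],"gripper":-1},{"turn":[0,0,0],"slide":[0,0,-0.7],"gripper":-1},{"turn":[0,0,0],"slide":[0,0,-0.2],"gripper":-1}]'

```text
time_s: 31.8
eef_pos: [0.4766, 0.1435, 0.3008]
tcp_rot: [0.003, 0.0, 1.0, 0.001]
wrist_force: [0.1, -0.8, 0.2]
finger_gap: 0.997
grasp_force: 0.0
```

```bash
python3 - <<'E'
from h import *
s=env.get_state();shot("r4");p=s["eef_pos"];print(p)
E
```

```text
[0.47659827 0.14347342 0.30075759]
```

View pics/r4.png

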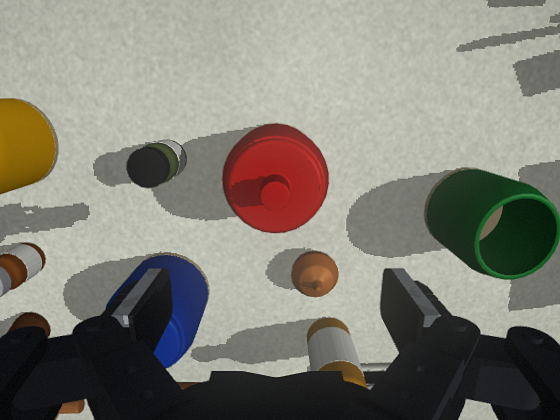

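The red lid sits flat on the red canister. Now fetch the green lid from the saucer.

>>> jog_arm --increments '[{"turn":[0,0,0],"slide":[-0.08,-0.4,0],"gripper":-1},{"turn":[0,0,0],"slide":[-0.1,-0.8,0],"gripper":-1},{"turn":[0,0,0],"slide":[-0.1,-0.8,0],"gripper":-1},{"turn":[0,0,0],"slide":[-0.1,-0.8,0],"gripper":-1},{"turn":[0,0,0],"slide":[-0.1,-0.8,0],"gripper":-1},{"turn":[0,0,0],"slide":[-0.1,-0.8,0],"gripper":-1},{"turn":[0,0,0],"slide":[-0.1,-0.8,0],"gripper":-1},{"turn":[0,0,0],"slide":[-0.1,-0.8,0],"gripper":-1},{"turn":[0,0,0],"slide":[-0.1,-0.8,0],"gripper":-1},{"turn":[0,0,0],"slide":[-0.1,-0.8,0],"gripper":-1},{"turn":[0,0,0],"slide":[-0.1,-0.8,0],"gripper":-1},{"turn":[0,0,0],"slide":[-0.1,-0.8,0],"gripper":-1}]'

```text
time_s: 33.05
eef_pos: [0.5325, -0.3182, 0.2946]
tcp_rot: [-0.002, 0.0, 1.0, 0.001]
wrist_force: [0.6, 0.3, -0.2]
finger_gap: 1.001
grasp_force: 0.0
```

>>> jog_arm --increments '[{"turn":[0,0,0],"slide":[-0.1,-0.8,0],"gripper":-1},{"turn":[0,0,0],"slide":[-0.02,-0.6,0.3],"gripper":-1},{"turn":[0,0,0],"slide":[0,-0.15,0.7],"gripper":-1},{"turn":[0,0,0],"slide":[0,0,0.8],"gripper":-1},{"turn":[0,0,0],"slide":[0,0,0.5],"gripper":-1},{"turn":[0,0,0],"slide":[0,0,0.2],"gripper":-1},{"turn":[0,0,0],"slide":[0,0,0],"gripper":-1},{"turn":[0,0,0],"slide":[0,0,0],"gripper":-1},{"turn":[0,0,0],"slide":[0,0,0],"gripper":-1}]'

```text
time_s: 33.95
eef_pos: [0.5404, -0.3954, 0.1736]
tcp_rot: [0.001, 0.0, 1.0, -0.001]
wrist_force: [0.0, -0.6, 0.3]
finger_gap: 0.995
grasp_force: 0.0
```

```bash
python3 - <<'E'
from h import *
s=env.get_state();shot("s1");print(s["eef_pos"],fit("s1",1,(.541,-.394),zt=.029))
E
```

```text
[ 0.54044576 -0.39542652  0.17356655] (array([ 0.5414, -0.3947]), 8550.5, 9079.303983902442)
```

>>> jog_arm --increments '[{"turn":[0,0,0],"slide":[-0.02,0.02,0.3],"gripper":-1},{"turn":[0,0,0],"slide":[0,0,0.6],"gripper":-1},{"turn":[0,0,0],"slide":[0,0,0.6],"gripper":-1},{"turn":[0,0,0],"slide":[0,0,0.6],"gripper":-1},{"turn":[0,0,0],"slide":[0,0,0.4],"gripper":-1},{"turn":[0,0,0],"slide":[0,0,0.18],"gripper":-1},{"turn":[0,0,0],"slide":[0,0,0.06],"gripper":-1},{"turn":[0,0,0],"slide":[0,0,0],"gripper":-1},{"turn":[0,0,0],"slide":[0,0,0],"gripper":-1},{"turn":[0,0,0],"slide":[0,0,0],"gripper":-1}]'

```text
time_s: 35.0
eef_pos: [0.5412, -0.3943, 0.0362]
tcp_rot: [0.001, 0.0, 1.0, -0.001]
wrist_force: [0.2, 0.7, 0.4]
finger_gap: 1.0
grasp_force: 0.0
```

>>> jog_arm --increments '[{"turn":[0,0,0],"slide":[0,0,0.04],"gripper":1},{"turn":[0,0,0],"slide":[0,0,0],"gripper":1},{"turn":[0,0,0],"slide":[0,0,0],"gripper":1},{"turn":[0,0,0],"slide":[0,0,0],"gripper":1},{"turn":[0,0,0],"slide":[0,0,0],"gripper":1},{"turn":[0,0,0],"slide":[0,0,0],"gripper":1},{"turn":[0,0,0],"slide":[0,0,0],"gripper":1},{"turn":[0,0,0],"slide":[0,0,0],"gripper":1},{"turn":[0,0,0],"slide":[0,0,0],"gripper":1}]'

```text
time_s: 35.9
eef_pos: [0.5407, -0.3939, 0.0332]
tcp_rot: [0.0, 0.0, 1.0, -0.0]
wrist_force: [-0.2, -1.1, 4.2]
finger_gap: 0.287
grasp_force: 59.2
```

>>> jog_arm --increments '[{"turn":[0,0,0],"slide":[0,0,-0.1],"gripper":1},{"turn":[0,0,0],"slide":[0,0,-0.3],"gripper":1},{"turn":[0,0,0],"slide":[0,0,-0.5],"gripper":1},{"turn":[0,0,0],"slide":[0,0,-0.6],"gripper":1},{"turn":[0,0,0],"slide":[0,0,-0.7],"gripper":1},{"turn":[0,0,0],"slide":[0,0,-0.7],"gripper":1},{"turn":[0,0,0],"slide":[0,0,-0.7],"gripper":1},{"turn":[0,0,0],"slide":[0,0,-0.6],"gripper":1},{"turn":[0,0,0],"slide":[0,0,-0.2],"gripper":1},{"turn":[0,0,0],"slide":[0,0,0],"gripper":1},{"turn":[0,0,0],"slide":[0,0,0],"gripper":1},{"turn":[0,0,0],"slide":[0,0,0],"gripper":1}]'

```text
time_s: 37.1
eef_pos: [0.5394, -0.3926, 0.2506]
tcp_rot: [-0.002, -0.0, 1.0, 0.001]
wrist_force: [-0.0, 0.3, -0.4]
finger_gap: 0.285
grasp_force: 58.9
```

```bash
python3 - <<'E'
from h import *
s=env.get_state();shot("s2");p=s["eef_pos"];print(p,fit("s2",1,p[:2],zt=p[2]-.005))
E
```

```text
[ 0.53937919 -0.39258079  0.25061716] (array([ 0.5395, -0.3931]), 26344.0, 29106.166358890827)
```

>>> jog_arm --increments '[{"turn":[0,0,0],"slide":[0.01,0.3,0],"gripper":1},{"turn":[0,0,0],"slide":[0.01,0.6,0],"gripper":1},{"turn":[0,0,0],"slide":[0.01,0.75,0],"gripper":1},{"turn":[0,0,0],"slide":[0.01,0.75,0],"gripper":1},{"turn":[0,0,0],"slide":[0.01,0.75,0],"gripper":1},{"turn":[0,0,0],"slide":[0.01,0.75,0],"gripper":1},{"turn":[0,0,0],"slide":[0.01,0.75,0],"gripper":1},{"turn":[0,0,0],"slide":[0.01,0.75,0],"gripper":1},{"turn":[0,0,0],"slide":[0.01,0.75,0],"gripper":1},{"turn":[0,0,0],"slide":[0.01,0.75,0],"gripper":1},{"turn":[0,0,0],"slide":[0.01,0.75,0],"gripper":1},{"turn":[0,0,0],"slide":[0.01,0.75,0],"gripper":1}]'

```text
time_s: 38.35
eef_pos: [0.5332, 0.0288, 0.2524]
tcp_rot: [-0.001, -0.0, 1.0, 0.0]
wrist_force: [0.6, -0.3, -0.6]
finger_gap: 0.287
grasp_force: 59.0
```

>>> jog_arm --increments '[{"turn":[0,0,0],"slide":[0.01,0.75,0],"gripper":1},{"turn":[0,0,0],"slide":[0.01,0.75,0],"gripper":1},{"turn":[0,0,0],"slide":[0.01,0.75,0],"gripper":1},{"turn":[0,0,0],"slide":[0.01,0.75,0],"gripper":1},{"turn":[0,0,0],"slide":[0.01,0.75,0],"gripper":1},{"turn":[0,0,0],"slide":[0.01,0.75,0],"gripper":1},{"turn":[0,0,0],"slide":[0.01,0.75,0],"gripper":1},{"turn":[0,0,0],"slide":[0.01,0.75,0],"gripper":1},{"turn":[0,0,0],"slide":[0.01,0.7,0],"gripper":1},{"turn":[0,0,0],"slide":[0.01,0.4,0],"gripper":1},{"turn":[0,0,0],"slide":[0.01,0.15,0],"gripper":1},{"turn":[0,0,0],"slide":[0,0,0],"gripper":1}]'

```text
time_s: 39.55
eef_pos: [0.5283, 0.389, 0.2524]
tcp_rot: [-0.0, -0.001, 1.0, -0.001]
wrist_force: [0.9, -0.5, -0.8]
finger_gap: 0.282
grasp_force: 59.1
```

>>> jog_arm --increments '[{"turn":[0,0,0],"slide":[0,0,0],"gripper":1},{"turn":[0,0,0],"slide":[0,0,0],"gripper":1},{"turn":[0,0,0],"slide":[0,0,0],"gripper":1}]'

```text
time_s: 39.85
eef_pos: [0.5297, 0.3868, 0.2531]
tcp_rot: [0.0, 0.001, 1.0, -0.0]
wrist_force: [-0.7, 0.2, -1.5]
finger_gap: 0.28
grasp_force: 59.1
```

>>> jog_arm --increments '[{"turn":[0,0,0],"slide":[0.03,0.075,0.2],"gripper":1},{"turn":[0,0,0],"slide":[0,0,0.4],"gripper":1},{"turn":[0,0,0],"slide":[0,0,0.5],"gripper":1},{"turn":[0,0,0],"slide":[0,0,0.45],"gripper":1},{"turn":[0,0,0],"slide":[0,0,0.25],"gripper":1},{"turn":[0,0,0],"slide":[0,0,0.12],"gripper":1},{"turn":[0,0,0],"slide":[0,0,0],"gripper":1},{"turn":[0,0,0],"slide":[0,0,0],"gripper":1},{"turn":[0,0,0],"slide":[0,0,0],"gripper":1}]'

```text
time_s: 40.75
eef_pos: [0.5284, 0.3931, 0.1581]
tcp_rot: [0.001, 0.0, 1.0, 0.001]
wrist_force: [-0.1, 0.7, -1.5]
finger_gap: 0.286
grasp_force: 59.1
```

>>> jog_arm --increments '[{"turn":[0,0,0],"slide":[0.01,-0.05,0.1],"gripper":1},{"turn":[0,0,0],"slide":[0,0,0.12],"gripper":1},{"turn":[0,0,0],"slide":[0,0,0.12],"gripper":1},{"turn":[0,0,0],"slide":[0,0,0.12],"gripper":1},{"turn":[0,0,0],"slide":[0,0,0.08],"gripper":1},{"turn":[0,0,0],"slide":[0,0,0.05],"gripper":1},{"turn":[0,0,0],"slide":[0,0,0.02],"gripper":1},{"turn":[0,0,0],"slide":[0,0,0],"gripper":1},{"turn":[0,0,0],"slide":[0,0,0],"gripper":1}]'

```text
time_s: 41.65
eef_pos: [0.5269, 0.39, 0.1277]
tcp_rot: [-0.0, 0.0, 1.0, -0.0]
wrist_force: [-1.5, -0.8, 6.6]
finger_gap: 0.284
grasp_force: 60.1
```

Seated. Release, rise, and back off.

>>> jog_arm --increments '[{"turn":[0,0,0],"slide":[0,0,0],"gripper":0},{"turn":[0,0,0],"slide":[0,0,0],"gripper":-1},{"turn":[0,0,0],"slide":[0,0,0],"gripper":-1},{"turn":[0,0,0],"slide":[0,0,0],"gripper":-1},{"turn":[0,0,0],"slide":[0,0,0],"gripper":-1},{"turn":[0,0,0],"slide":[0,0,0],"gripper":-1},{"turn":[0,0,0],"slide":[0,0,-0.3],"gripper":-1},{"turn":[0,0,0],"slide":[0,0,-0.6],"gripper":-1},{"turn":[0,0,0],"slide":[0,0,-0.8],"gripper":-1},{"turn":[0,0,0],"slide":[0,0,-0.8],"gripper":-1},{"turn":[0,0,0],"slide":[0,0,-0.7],"gripper":-1},{"turn":[0,0,0],"slide":[0,0,-0.2],"gripper":-1}]'

```text
time_s: 42.85
eef_pos: [0.5294, 0.3914, 0.3026]
tcp_rot: [0.004, 0.0, 1.0, 0.003]
wrist_force: [0.2, 0.4, 0.5]
finger_gap: 1.0
grasp_force: 0.0
```

```bash
python3 - <<'E'
from h import *
b=shot("e1");a=cams.camera("side")[:,:,::-1]
cv2.imwrite("pics/e.png",np.vstack([b[80:280],cv2.resize(a[120:320,220:420],(400,400),interpolation=cv2.INTER_CUBIC)[:, :] if 0 else np.pad(cv2.resize(a[120:310,220:420],(420,399),interpolation=cv2.INTER_CUBIC),((0,0),(0,140),(0,0)))]))
print(env.get_state()["time_s"])
E
```

```text
42.95
```

View pics/e.png

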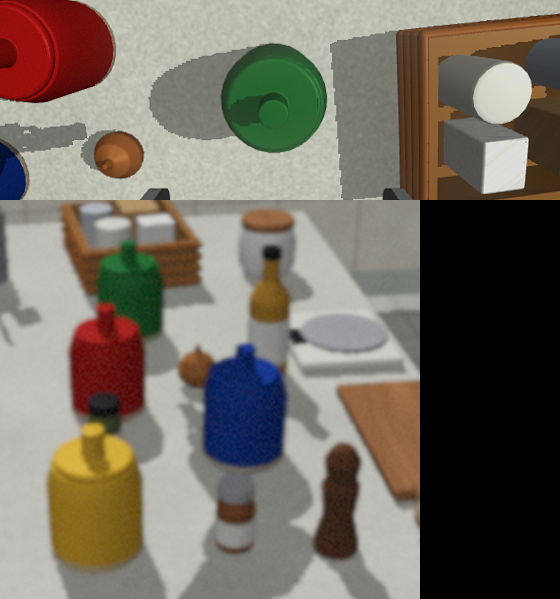

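All four lids sit flat on the canisters of their own colour, and the oil bottle is standing. Handing in.

```bash
python3 -c "
from station import env
print(env.close_job())"
```

```text
the job is handed in; nothing more can be done
None
```

The job is handed in (no verdict was returned): the last pictures show all four lids flat on canisters of their own colour, and the green lid was parked in the saucer along the way.

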